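Find the unlocked cartridge of a water filter and hold its cap open

TASK

One of the three cartridges in this water filter was never locked: first let the pressure off by pushing the small recessed button on the filter's front fully in with the tip of the service pin and keeping it in for a second, then lay the pin down flat on the worktop. Then, with the fingertips, tap the three caps lightly but firmly enough to feel them, going from the left one to the right one, to find the cartridge that drops under the tap. Lift only that one's cap by its tab to about upright without pulling the cartridge up again, and finish while holding it open there (it springs shut by itself) so that I can lock the cartridge; leave everything else as it is.

Things in the scene. Friction and masses are not known exactly. Their poses are not given: they have to be found in the camera images.
- filter: White water filter, fixed on the worktop: housing 120 (x) x 290 (y) x 80 mm, origin under its centre on the worktop, +x to its back, +y to its left, z up; the front (-x) faces roughly to the robot. Three capped cartridges stand in a row on its grey deck (z = 80 mm) at x = 0, y = +90, 0, -90 mm.
- button_mouth (a point): Centre of the mouth of the button's steel collar on the filter's front, at (-75, -47.5, 45) mm in the filter's frame. The collar stands 16 mm out of the front, 31 mm across, bore 18 mm along the filter's x axis. The black button in it, 13 mm across, lies 8 mm behind the mouth, too deep for fingers; it is pushed along the filter's +x.
- bleed_button (a joint): Travel of the pressure-release button, m: 0 out, 0.005 fully in; sprung, 1.8 N to start and 4.8 N fully in; it comes out again when let go.
- service_pin: Loose service pin lying on the worktop left of the filter, 130 mm long, 50 g: black handle 70 x 24 x 24 mm, steel pin 6 mm thick and 60 mm long with a round end. Its x axis runs from handle to tip; origin at the handle's front end on its underside, so the long axis is 12 mm above the origin.
- pin_grip (a point): Point on the pin's long axis inside the handle, near the centre of mass, 88 mm behind the tip: grip it here low, across the 24 mm width.
- pin_tip (a point): End of the steel pin, on its long axis.
- cartridge_a: One of three alike cartridges; it may stand left, middle or right (see its pose). Origin on its axis at deck level (z = 80 mm), axes as the filter's. Seat ring 76 mm across, 10 mm high; grey head 66 mm across; white flip cap on it, a disc 63 mm across, upper side 34 mm above the origin (tap in the middle), hinge line along y 36 mm behind the axis, 27.5 mm above the origin.
- cartridge_a_head (a joint): How far this cartridge is pushed down, m; 0 at the start. Two of the three are locked and stand firm (under 0.0005). The unlocked one looks the same, but a push of 5 N or more on its cap sends it down 0.006 on its seal, and it stays down (a pull above 3 N raises it again).
- cartridge_a_cap (a joint): Angle of this flip cap, rad: 0 shut, 1.57 upright, 1.75 its stop. The tab rises and goes back (filter's +x) as it opens. A light spring (0.4 N at the tab) shuts it when let go.
- cartridge_a_tab (a point): Middle of the tab at the cap's front: 16 mm wide (pinch it across, along the filter's y), 10 mm thick, its end 9 mm further out, 23 mm free below it. When shut it is 83 mm in front of the hinge line, 3 mm above it. It moves with the cap.
- cartridge_b: Another of the three cartridges, the same in size and frame as cartridge_a; it may stand left, middle or right (see its pose).
- cartridge_b_head (a joint): How far this cartridge is pushed down, m; 0 at the start. Two of the three are locked and stand firm (under 0.0005). The unlocked one looks the same, but a push of 5 N or more on its cap sends it down 0.006 on its seal, and it stays down (a pull above 3 N raises it again).
- cartridge_b_cap (a joint): Angle of this flip cap, rad: 0 shut, 1.57 upright, 1.75 its stop. The tab rises and goes back (filter's +x) as it opens. A light spring (0.4 N at the tab) shuts it when let go.
- cartridge_b_tab (a point): Middle of the tab at the cap's front: 16 mm wide (pinch it across, along the filter's y), 10 mm thick, its end 9 mm further out, 23 mm free below it. When shut it is 83 mm in front of the hinge line, 3 mm above it. It moves with the cap.
- cartridge_c: Another of the three cartridges, the same in size and frame as cartridge_a; it may stand left, middle or right (see its pose).
- cartridge_c_head (a joint): How far this cartridge is pushed down, m; 0 at the start. Two of the three are locked and stand firm (under 0.0005). The unlocked one looks the same, but a push of 5 N or more on its cap sends it down 0.006 on its seal, and it stays down (a pull above 3 N raises it again).
- cartridge_c_cap (a joint): Angle of this flip cap, rad: 0 shut, 1.57 upright, 1.75 its stop. The tab rises and goes back (filter's +x) as it opens. A light spring (0.4 N at the tab) shuts it when let go.
- cartridge_c_tab (a point): Middle of the tab at the cap's front: 16 mm wide (pinch it across, along the filter's y), 10 mm thick, its end 9 mm further out, 23 mm free below it. When shut it is 83 mm in front of the hinge line, 3 mm above it. It moves with the cap.
- mug: An orange mug, 101 mm tall, a bystander on the worktop; leave it alone.
- tin: A small tin, 57 mm across, 72 mm tall, a bystander on the worktop; leave it alone.
- lemon: A lemon, 83 x 58 x 58 mm, a bystander on the worktop; leave it alone.
- garlic: A garlic bulb, about 60 mm, a bystander on the worktop; leave it alone.
- peeler: A white vegetable peeler, 170 x 25 x 18 mm, a bystander on the worktop; leave it alone.
- teaspoon: A teaspoon, 132 x 28 x 11 mm, a bystander on the worktop; leave it alone.

How it is judged (in metres and radians):
On the way, in this order (a step that is already met when the one before it is completed fails the run):
1. the pressure-release button is kept fully in (over 4 mm) with the service pin for 0.6 s (value of joint bleed_button above 0.004 m and contact force between service_pin and anything else above 0.5 N and distance between pin_tip and button_mouth below 0.018 m), for 0.6 s.
2. the service pin is laid flat on the worktop and let go (height (world z) of each of pin_tip, pin_grip below 0.022 m and contact force between the fingers and service_pin below 0.1 N), for 0.2 s.
3. the left cap is tapped with the fingers (over 2 N) (((contact force between the fingers and cartridge_a above 2 N and y of cartridge_a in the frame of filter above 0.045 m) or (contact force between the fingers and cartridge_b above 2 N and y of cartridge_b in the frame of filter above 0.045 m) or (contact force between the fingers and cartridge_c above 2 N and y of cartridge_c in the frame of filter above 0.045 m))), for 0.03 s.
4. then the middle cap (((contact force between the fingers and cartridge_a above 2 N and y of cartridge_a in the frame of filter between -0.045 and 0.045 m) or (contact force between the fingers and cartridge_b above 2 N and y of cartridge_b in the frame of filter between -0.045 and 0.045 m) or (contact force between the fingers and cartridge_c above 2 N and y of cartridge_c in the frame of filter between -0.045 and 0.045 m))), for 0.03 s.
5. then the right cap (((contact force between the fingers and cartridge_a above 2 N and y of cartridge_a in the frame of filter below -0.045 m) or (contact force between the fingers and cartridge_b above 2 N and y of cartridge_b in the frame of filter below -0.045 m) or (contact force between the fingers and cartridge_c above 2 N and y of cartridge_c in the frame of filter below -0.045 m))), for 0.03 s.
At the end, for the whole second after the job is handed in: The cap of the cartridge that went down under the tap (over 2 mm, and still down) is held open beyond 60 degrees by the fingers, which touch it; the other two caps are shut (within 0.1 rad); the service pin lies flat on the worktop, untouched (((value of joint cartridge_a_cap above 1.05 rad and value of joint cartridge_a_head above 0.002 m and contact force between the fingers and cartridge_a above 0.2 N and value of joint each of cartridge_b_cap, cartridge_c_cap below 0.1 rad) or (value of joint cartridge_b_cap above 1.05 rad and value of joint cartridge_b_head above 0.002 m and contact force between the fingers and cartridge_b above 0.2 N and value of joint each of cartridge_a_cap, cartridge_c_cap below 0.1 rad) or (value of joint cartridge_c_cap above 1.05 rad and value of joint cartridge_c_head above 0.002 m and contact force between the fingers and cartridge_c above 0.2 N and value of joint each of cartridge_a_cap, cartridge_b_cap below 0.1 rad)) and height (world z) of each of pin_tip, pin_grip below 0.022 m and contact force between the arm and service_pin below 0.1 N); the arm keeps its last pose, push and grip.
It fails at once if the cap of a cartridge that has not gone down (a locked or untried one, or one pulled up again) is lifted ((value of joint cartridge_a_cap above 0.35 rad and value of joint cartridge_a_head below 0.0015 m) or (value of joint cartridge_b_cap above 0.35 rad and value of joint cartridge_b_head below 0.0015 m) or (value of joint cartridge_c_cap above 0.35 rad and value of joint cartridge_c_head below 0.0015 m)).
It fails at once if a cap is struck or pressed hard (over 45 N) (contact force between the fingers and cartridge_a above 45 N or contact force between the fingers and cartridge_b above 45 N or contact force between the fingers and cartridge_c above 45 N).
It fails at once if a bystander is moved by more than 30 mm (distance of any of mug, tin, lemon, garlic, peeler, teaspoon from where it was at the start of the episode above 0.03 m).
It also fails if it takes over 72 s, if anything falls off the work surface, if the arm or the gripper's body presses on something with over 40 N, if the wrist force passes 120 N, or if a joint passes its speed limit or range.

ROBOT

A 6-joint arm with a two-finger parallel gripper is mounted at the origin on a cart in front of the work surface, level with it; the furniture and walls round the work are solid. World frame = base frame: x ahead of the robot, y to its left, z up, the work surface at z = 0. Lengths are in mm, angles in rad, forces in N, time in s.
With the tool pointing down it reaches from about 300 to 1000 mm from the base axis. Payload 5.1 kg.
Tool frame: the origin (TCP) lies midway between the tips of the shut fingers; the grasp point (between the pads) lies r.grip_point_offset behind it (r.grip_point_offset is the distance from the TCP to the grasp point, in mm); z points along the fingers, y is the line along which they close (so a half turn about z gives the same grasp; the last joint's range is limited). The gripper opens to 95 mm and grips with 3 to 60 N. Pads are 20 mm wide; open, the fingers measure 119 mm over their backs; the gripper's body (75 mm by 180 mm) begins 59 mm behind the grasp point.
Start: joints at [-1.348, 0.124, 1.65, -0, 1.367, -0.083], TCP at [195.654, -619.842, 214.656] pointing down, gripper open.
Joint ranges: [-2.61, 2.61], [-1.02, 2.33], [0.03, 2.71], [-1.35, 4.49], [0.32, 2.68], [-2.91, 2.91]. Speed limits (rad/s): [2.57, 2.57, 3.14, 3.14, 3.14, 3.14].

INTERFACE

Orientations are given as [roll, pitch, yaw] about the fixed x, y, z axes, in that order (R = Rz(yaw) Ry(pitch) Rx(roll)).
In Python, from station import r gives the robot as it stands.
- The arm moves only by the shell command python3 -m handwheel 'ROWS' [FORCE]. ROWS is JSON, a list of rows, each a list of 7 numbers: the turn, a rotation vector about the tool's x, y, z in degrees, then the shift along the tool's x, y, z in cm, then the finger opening in cm, from 0 to 9.51. A call has exactly 8 rows; each row shifts and turns the commanded pose from where the row before left it, along the tool's axes as they then stand; what a row does not reach is not made up. A row lasts 1/8 s, in which the tool goes at most 62.5 mm and 10.7 degrees, less where a joint would pass 70% of its speed; a pose out of reach is approached as far as the arm can. A call with a gripper value outside its range is refused whole. The fingers move at their own pace and stop on an object; FORCE is the grip in N (left out, the last holds). Time passes only in rows, so rows that do not move let the fingers close, or fill a call up. It gives the time, the measured TCP pose, the force, the opening and the grip force at its end, in the units of the state.
- r.read_state(): the state, without advancing time (a new reading comes with each control period).
- r.get_image(name): name is "scene" or "side" or "wrist"; returns the picture (480x640x3 uint8, blue, green, red); there is no depth.
- r.camera_model(name): a dict with "mtx" (3x3 intrinsics, pixels), "cam_to_world" (4x4, takes a point from camera to world coordinates). Camera axes: x right, y up, looking along -z (the intrinsics and any distortion apply to the point x, -y, -z); pixel columns grow to the right and rows downward; lengths in mm; the calibration is good to about 2 mm. A picture is of the moment at which its call begins: read the wrist's pose just before it. camera_model takes no time and is no camera call; for the wrist camera it gives the pose at the moment of the call.
- r.finish_job(): hands the job in; it is judged then, once.
The state is a dict: "time_s": time; "q": joint angles; "dq": joint speeds; "joint_efforts": joint torques, N m; "tcp_pos": TCP position; "ee_rot": TCP orientation; "wrist_force": force on the tool from outside, world axes, zero at the start; "torque": the same for the moment, N m; "gripper_width": finger opening in mm; "grasp_force": force on a finger pad.
Only numpy, scipy, OpenCV 4.12 (cv2) and the standard library are available. Lean on these libraries where they do the work, as an engineer would, in place of code of your own. Each camera call takes 0.05 s, during which the arm holds its last target. There are 200 camera calls.

## Working session

There is one attempt and no reset: what is moved stays moved. The work goes in short steps, Python scripts to look and compute and a shell command to move; the robot and the scene stay as the last step left them, time stands still between calls to the robot, and variables do not carry over. Pictures are saved under pics/ and viewed, at most 10 in all, crops included, and the job is handed in when it is done.

```bash
mkdir -p pics; ls
python3 - <<'E'
from station import r
import cv2,numpy as np
s=r.read_state(); print(s['tcp_pos'],s['ee_rot'],s['time_s'],r.grip_point_offset,s['gripper_width'])
for n in ['scene','side']:
    cv2.imwrite(f'pics/{n}0.png',r.get_image(n)); m=r.camera_model(n); print(n,m)
print(r.camera_model('wrist'))
E
```

```text
pics
[ 195.52439349 -619.21025984  213.38341678] [-3.13950393e+00 -1.64210359e-04  3.05853445e-01] 0.0 18.8 95.07524939013953
scene {'mtx': array([[596.88829605,   0.        , 321.67033551],
       [  0.        , 596.88829605, 246.59347402],
       [  0.        ,   0.        ,   1.        ]]), 'cam_to_world': array([[-4.63995100e-01,  6.49927973e-01, -6.01915424e-01,
        -8.51355763e+01],
       [-8.85828993e-01, -3.43448093e-01,  3.12010261e-01,
         4.21515445e+02],
       [-3.94250799e-03,  6.77965365e-01,  7.35083274e-01,
         9.25713505e+02],
       [ 0.00000000e+00,  0.00000000e+00,  0.00000000e+00,
         1.00000000e+00]])}
side {'mtx': array([[610.74432396,   0.        , 323.95942967],
       [  0.        , 610.74432396, 244.00751614],
       [  0.        ,   0.        ,   1.        ]]), 'cam_to_world': array([[ 9.99616944e-01, -1.53381215e-02,  2.30370695e-02,
         6.35348218e+02],
       [ 2.76517383e-02,  5.88394503e-01, -8.08101040e-01,
        -1.22156960e+03],
       [-1.16013314e-03,  8.08428507e-01,  5.88593241e-01,
         1.01053455e+03],
       [ 0.00000000e+00,  0.00000000e+00,  0.00000000e+00,
         1.00000000e+00]])}
{'mtx': array([[402.43095708,   0.        , 320.54852157],
       [  0.        , 402.43095708, 249.94568824],
       [  0.        ,   0.        ,   1.        ]]), 'cam_to_world': array([[ 3.00580964e-01,  9.12267444e-01,  2.78243052e-01,
         2.73988602e+02],
       [-9.53753132e-01,  2.88256742e-01,  8.52233135e-02,
        -5.94363560e+02],
       [-2.45898114e-03, -2.90991688e-01,  9.56722421e-01,
         3.83919966e+02],
       [ 0.00000000e+00,  0.00000000e+00,  0.00000000e+00,
         1.00000000e+00]])}
```

View pics/scene0.png

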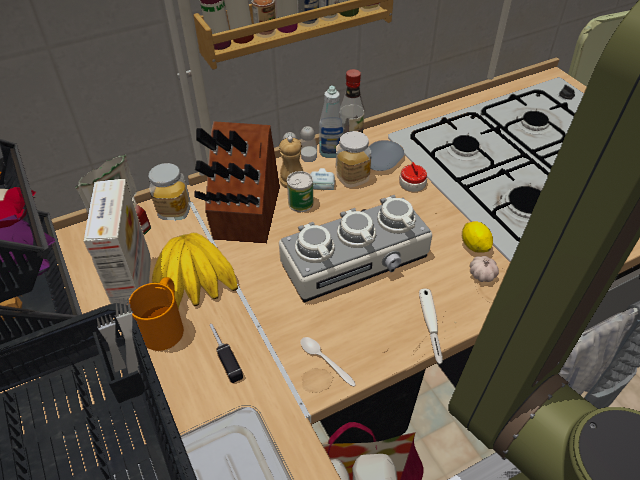

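View pics/side0.png

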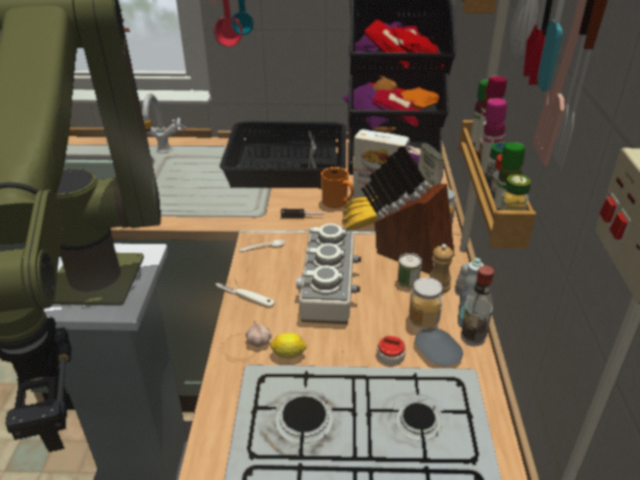

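The scene view shows the filter (caps at about (317,236), (358,223), (397,209), button at (393,262)) and the pin (tip (213,327), handle end (236,380)). The side view shows caps at (330,232), (328,252), (325,276) and the pin at (281-320,214). I'll enlarge both to get accurate pixels.

Run:
```python
import cv2,numpy as np
a=cv2.imread('pics/scene0.png')[190:390,200:440]; b=cv2.imread('pics/side0.png')[195:330,265:375]
a=cv2.resize(a,None,fx=3.3,fy=3,interpolation=cv2.INTER_CUBIC)[:600,:800]
a=cv2.resize(cv2.imread('pics/scene0.png')[190:390,200:440],None,fx=3,fy=3,interpolation=cv2.INTER_CUBIC)
b=cv2.resize(b,None,fx=4.4,fy=4.4,interpolation=cv2.INTER_CUBIC)
cv2.imwrite('pics/a1.png',a); cv2.imwrite('pics/b1.png',b)
```

```text
(no output)
```

View pics/a1.png

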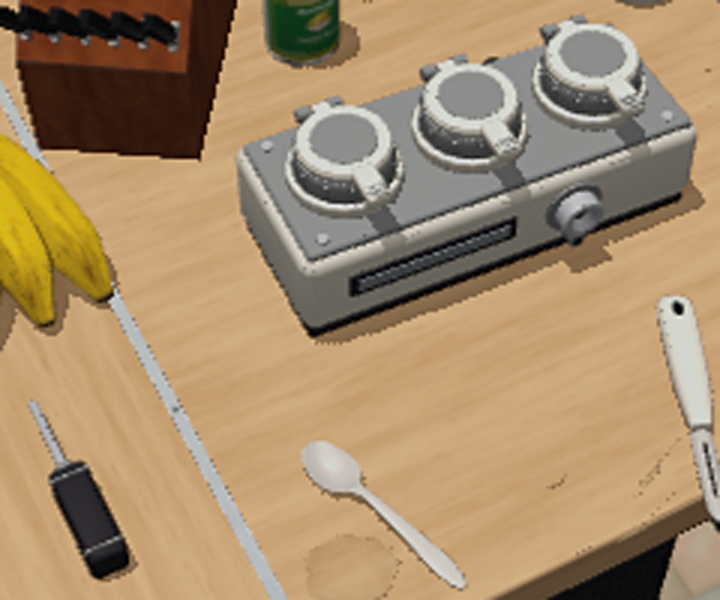

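View pics/b1.png

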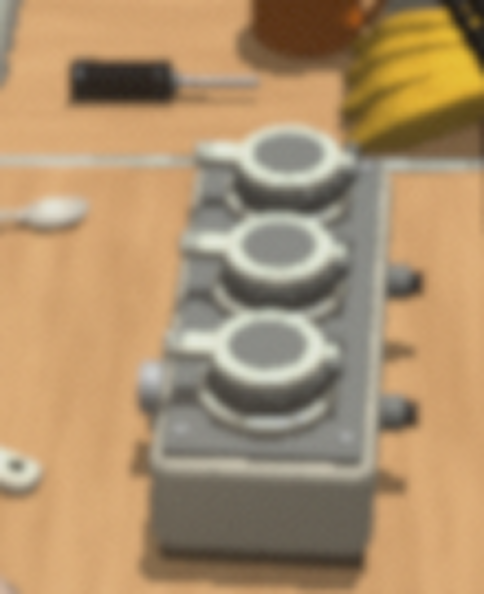

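The crops show cap centres at (344,143), (470,98), (591,53) in the scene crop and (288,153), (277,247), (267,349) in the side crop. The pin tip is at (34,403) and (257,82). Next I triangulate these.

```bash
cat > h.py <<'E'
from station import r
import numpy as np, cv2
from scipy.spatial.transform import Rotation as R
from scipy.optimize import least_squares
def P(m):
    K=m['mtx'];T=np.linalg.inv(m['cam_to_world']); return K@np.diag([1,-1,-1])@T[:3]
def tri(ms,px):
    A=[]
    for m,(u,v) in zip(ms,px):
        p=P(m); A+= [u*p[2]-p[0], v*p[2]-p[1]]
    A=np.array(A); A/=np.linalg.norm(A[:,:3],axis=1)[:,None]
    return np.linalg.lstsq(A[:,:3],-A[:,3],rcond=None)[0]
def proj(m,X):
    x=P(m)@np.append(X,1); return x[:2]/x[2]
def onz(m,u,v,z):
    d=m['cam_to_world'][:3,:3]@(np.diag([1,-1,-1])@np.linalg.inv(m['mtx'])@np.array([u,v,1.])); o=m['cam_to_world'][:3,3]
    return o+d*(z-o[2])/d[2]
def filt(x,y,yaw,p): return R.from_euler('z',yaw).apply(p)+np.array([x,y,0])
E
python3 - <<'E'
from h import *
sc,si=r.camera_model('scene'),r.camera_model('side')
a=lambda u,v:((u+.5)/3+199.5,(v+.5)/3+189.5)
b=lambda u,v:((u+.5)/4.4+264.5,(v+.5)/4.4+194.5)
D=dict(capL=(a(344,143),b(288,153)),capM=(a(470,98),b(277,247)),capR=(a(591,53),b(267,349)),
tabL=(a(373,185),b(215,153)),tabM=(a(505,138),b(205,243)),tabR=(a(628,94),b(192,341)),
tip=(a(34,403),b(257,82)),hf=(a(67,465),b(170,80)),hr=(a(113,570),b(72,82)))
for k,v in D.items(): print(k,tri([sc,si],v).round(1))
mod=dict(capL=(0,90,114),capM=(0,0,114),capR=(0,-90,114),tabL=(-47,90,115),tabM=(-47,0,115),tabR=(-47,-90,115))
def f(p): return np.ravel([np.array(proj(c,filt(*p,np.array(q,float)))+[0,0])-D[k][i] for k,q in mod.items() for i,c in enumerate((sc,si))])
s=least_squares(f,[600,0,0]); print(s.x,f(s.x).round(1))
print('mouth',filt(*s.x,np.array([-75,-47.5,45.])))
for k,z in (('tip',12),('hf',24),('hr',24)): print(k,onz(sc,*D[k][0],z).round(1),onz(si,*D[k][1],z).round(1))
E
```

```text
capL [612.6  76.9 110.3]
capM [609.2 -13.5 109.7]
capR [ 606.6 -104.7  110.3]
tabL [570.7  77.3 110.3]
tabM [567.9 -14.2 111.4]
tabR [ 564.5 -103.6  112.3]
tip [588.3 306.9  10.1]
hf [531.1 305.   13.5]
hr [460.6 308.    6.1]
[ 6.10508952e+02 -1.42186575e+01 -3.03570680e-02] [-0.4 -2.6 -0.4 -0.4 -0.2 -2.4  0.3 -1.1 -0.3 -1.6  0.5 -1.4  0.9 -0.4
 -1.9 -1.3 -0.1 -0.3 -2.4 -1.1 -0.1 -0.5 -2.4 -0.6]
mouth [534.10176784 -59.42034191  45.        ]
tip [585.7 306.8  12. ] [589.2 305.2  12. ]
hf [525.3 306.7  24. ] [531.3 287.8  24. ]
hr [446.9 309.2  24. ] [465.8 283.6  24. ]
```

```bash
python3 -m handwheel '[[0,0,8.8,0,0,0,9.5],[0,0,8.7,0,0,0,9.5],[0,0,0,1.9,-5.7,0,9.5],[0,0,0,1.9,-5.7,0,9.5],[0,0,0,1.9,-5.7,0,9.5],[0,0,0,1.9,-5.7,0,9.5],[0,0,0,1.9,-5.7,0,9.5],[0,0,0,1.9,-5.7,0,9.5]]' 30
python3 - <<'E'
from h import *
import pickle
m=r.camera_model('wrist'); i=r.get_image('wrist'); pickle.dump((m,i),open('w1.pkl','wb')); cv2.imwrite('pics/w1.png',i)
E
python3 -m handwheel '[[0,0,0,1.9,-5.7,0,9.5],[0,0,0,1.9,-5.7,0,9.5],[0,0,0,1.9,-5.7,0,9.5],[0,0,0,1.9,-5.7,0,9.5],[0,0,0,1.9,-5.7,0,9.5],[0,0,0,1.9,-5.7,0,9.5],[0,0,0,1.9,-5.7,0,9.5],[0,0,0,1.9,-5.7,0,9.5]]'
python3 - <<'E'
from h import *
import pickle
m=r.camera_model('wrist'); i=r.get_image('wrist'); pickle.dump((m,i),open('w2.pkl','wb')); cv2.imwrite('pics/w2.png',i)
cv2.imwrite('pics/w12.png',np.hstack([cv2.resize(cv2.imread('pics/w1.png'),(400,300)),cv2.resize(i,(400,300))]))
E
```

```text
time_s: 1.1
tcp_pos: [309.6, -275.8, 214.2]
ee_rot: [-3.141, -0.0, -0.0]
wrist_force: [0.5, -0.8, 0.4]
gripper_width: 95.0
grasp_force: 0.0
time_s: 2.15
tcp_pos: [461.4, 180.3, 214.4]
ee_rot: [3.141, -0.0, 0.001]
wrist_force: [0.2, -0.7, 0.1]
gripper_width: 95.4
grasp_force: 0.0
```

View pics/w12.png

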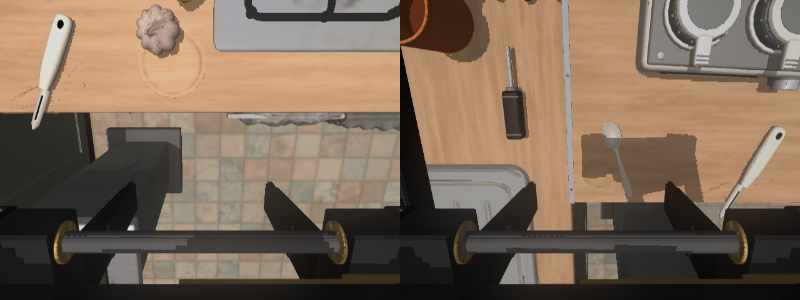

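The left half is over the hob edge and shows no filter. The right half shows the pin: tip at (174,75), handle front (179,146) and rear (186,221) in full pixels.

Run:
```python
from h import *
import pickle
m,i=pickle.load(open('w2.pkl','rb'))
g=cv2.cvtColor(i,cv2.COLOR_BGR2GRAY); k=(g<70).astype(np.uint8); k[260:]=0;k[:, :140]=0;k[:,230:]=0;k[:120]=0
n,l,st,c=cv2.connectedComponentsWithStats(k); j=1+np.argmax(st[1:,4]); print(st[j],c[j])
pts=np.argwhere(l==j)[:,::-1].astype(np.float32); print(cv2.minAreaRect(pts))
sc,si=r.camera_model('scene'),r.camera_model('side')
a=lambda u,v:((u+.5)/3+199.5,(v+.5)/3+189.5)
b=lambda u,v:((u+.5)/4.4+264.5,(v+.5)/4.4+194.5)
t=tri([m,sc,si],[(174,75),a(34,403),b(257,82)]);print('tip',t)
print(tri([m,sc],[(174,75),a(34,403)]))
for p,z in (((174,75),12),((179,146),24),((186,221),24),(c[j],20)): print(onz(m,*p,z).round(1))
```

```text
[ 163  140   39   83 2332] [182.35763293 182.5806175 ]
((182.6829071044922, 181.6463623046875), (82.27149963378906, 32.79816818237305), 83.6598129272461)
tip [587.65558564 306.8415748   10.25074577]
[586.59245047 306.68689736  10.77364335]
[586.5 306.3  12. ]
[528.1 303.9  24. ]
[461.5 304.3  24. ]
[496.  305.5  20. ]
```

```bash
python3 -m handwheel '[[0,0,0,1.9,-6.2,0,9.5],[0,0,0,1.86,-6.25,0,9.5],[0,0,0,0,0,4.5,9.5],[0,0,0,0,0,4.5,9.5],[0,0,0,0,0,4.5,9.5],[0,0,0,0,0,4,9.5],[0,0,0,0,0,2,9.5],[0,0,0,0,0,1,9.5]]' 30
python3 -m handwheel '[[0,0,0,0,0,0.3,9.5],[0,0,0,0,0,0.2,9.5],[0,0,0,0,0,0,9.5],[0,0,0,0,0,0,2],[0,0,0,0,0,0,2],[0,0,0,0,0,0,2],[0,0,0,0,0,0,2],[0,0,0,0,0,0,2]]' 30
```

```text
time_s: 3.2
tcp_pos: [497.2, 297.7, 8.7]
ee_rot: [3.141, 0.001, 0.0]
wrist_force: [0.4, 0.4, 0.5]
gripper_width: 95.0
grasp_force: 0.0
time_s: 4.2
tcp_pos: [497.4, 297.9, 4.6]
ee_rot: [-3.142, 0.0, 0.0]
wrist_force: [0.4, 0.7, -0.8]
gripper_width: 50.3
grasp_force: 0.0
```

```bash
python3 -m handwheel '[[0,0,0,0.1,-0.6,0,3.8],[0,0,0,0,0,0,1.5],[0,0,0,0,0,0,1.5],[0,0,0,0,0,0,1.5],[0,0,0,0,0,0,1.5],[0,0,0,0,0,0,1.5],[0,0,0,0,0,0,1.5],[0,0,0,0,0,0,1.5]]' 35
```

```text
time_s: 5.2
tcp_pos: [498.5, 303.9, 4.7]
ee_rot: [-3.142, -0.0, 0.0]
wrist_force: [0.9, 0.4, 0.9]
gripper_width: 23.8
grasp_force: 35.0
```

```bash
python3 -m handwheel '[[0,0,0,0,0,4.8,1.5],[0,0,0,0,0,0,1.5],[0,0,0,0,0,0,1.5],[0,0,0,0,0,0,1.5],[0,0,0,0,0,0,1.5],[0,0,0,0,0,0,1.5],[0,0,0,0,0,0,1.5],[0,0,0,0,0,0,1.5]]' --help 2>&1 | head -3
python3 - <<'E'
from station import r
print(r.read_state()['tcp_pos'],r.read_state()['time_s'])
E
```

```text
invalid input: not JSON, or not a number
[498.50110241 303.9273836    4.69513655] 5.2
```

That call was refused, and it had a sign slip: up is −z in the tool frame. Corrected below.

```bash
python3 -m handwheel '[[0,0,0,0,0,-4.8,1.5],[0,0,0,0,0,-4.8,1.5],[0,0,0,0,0,-4.8,1.5],[0,0,0,-1.1,5.1,0,1.5],[0,0,0,-1.1,5.1,0,1.5],[0,0,0,-1.1,5.1,0,1.5],[0,0,0,-1.1,5.1,0,1.5],[0,0,0,-1.1,5.1,0,1.5]]'
python3 -m handwheel '[[0,0,0,-1.1,5.1,0,1.5],[0,0,0,-1.1,5.1,0,1.5],[0,0,1.7,0,0,0,1.5],[0,0,0,0,0,0,1.5],[0,0,0,0,0,0,1.5],[0,0,0,0,0,0,1.5],[0,0,0,0,0,0,1.5],[0,0,0,0,0,0,1.5]]'
python3 - <<'E'
from h import *
import pickle
m=r.camera_model('wrist'); i=r.get_image('wrist'); pickle.dump((m,i),open('w3.pkl','wb')); cv2.imwrite('pics/w3.png',i)
E
```

```text
time_s: 6.2
tcp_pos: [442.7, 47.4, 148.5]
ee_rot: [3.141, -0.0, 0.001]
wrist_force: [0.6, -0.7, -0.3]
gripper_width: 23.9
grasp_force: 35.0
time_s: 7.2
tcp_pos: [421.7, -52.7, 148.6]
ee_rot: [-3.142, 0.0, -0.028]
wrist_force: [-0.8, -0.2, -0.3]
gripper_width: 23.7
grasp_force: 35.0
```

View pics/w3.png

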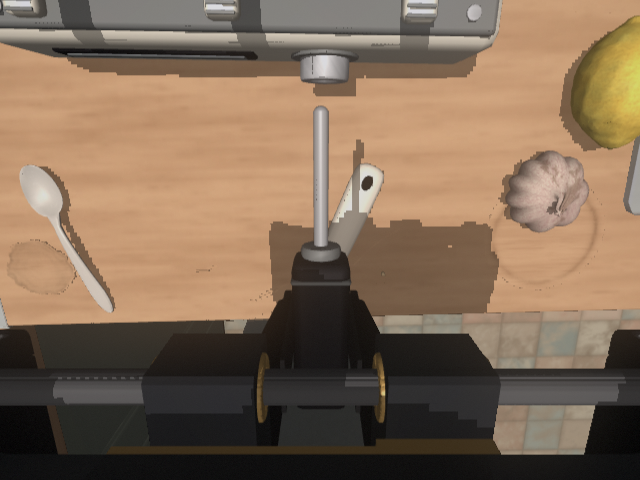

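The wrist view shows the pin tip at (320,107), straight ahead of the grip. The collar mouth spans u=301–349 with its lower rim at v≈82, and the tab ends are near (221,18) and (421,18). I refit the filter pose with this view.

Run:
```python
from h import *
import pickle
m,i=pickle.load(open('w3.pkl','rb'))
for z in (154,156,158): print('tip',onz(m,320,107,z).round(1))
for p in [(610.5,-14.2,-.0304)]:
  for q in [(-75,-32,45),(-75,-63,45),(-75,-47.5,60.5),(-75,-47.5,29.5),(-56,0,112),(-56,-90,112),(-47,0,115),(-60,-145,75)]:
    print(q,proj(m,filt(*p,np.array(q,float))).round(1))
for uv,z in (((301,68),45),((349,68),45),((325,82),29.5),((221,18),110),((421,18),110)): print(uv,onz(m,*uv,z).round(1))
cv2.imwrite('pics/w3c.png',cv2.resize(i[0:130,190:510],None,fx=2.5,fy=2.5,interpolation=cv2.INTER_CUBIC))
```

```text
tip [511.4 -54.6 154. ]
tip [511.3 -54.6 156. ]
tip [511.2 -54.6 158. ]
(-75, -32, 45) [302.2  76.9]
(-75, -63, 45) [351.5  77. ]
(-75, -47.5, 60.5) [327.2  73.8]
(-75, -47.5, 29.5) [326.5  79.7]
(-56, 0, 112) [225.2  14.1]
(-56, -90, 112) [422.4  14.4]
(-47, 0, 115) [222.2 -10.6]
(-60, -145, 75) [506.  41.]
(301, 68) [539.7 -43.3  45. ]
(349, 68) [538.9 -73.4  45. ]
(325, 82) [532.7 -58.3  29.5]
(221, 18) [553.5 -10.  110. ]
(421, 18) [ 550.8 -102.3  110. ]
```

View pics/w3c.png

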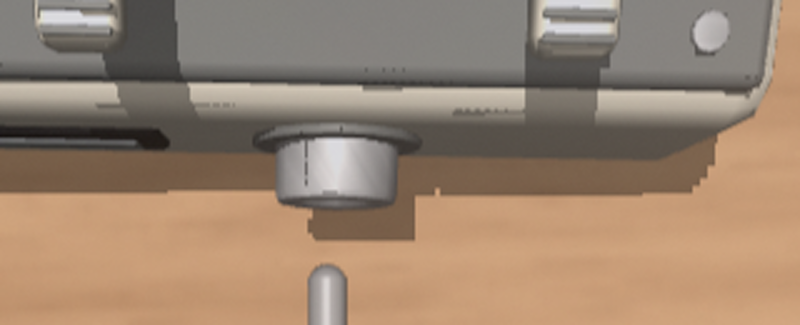

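```bash
python3 -m handwheel '[[0,0,0,0,0.28,3.7,1.5],[0,0,0,0,0,3.7,1.5],[0,0,0,0,0,3.7,1.5],[0,0,0,0,0,0,1.5],[0,0,0,0.9,0,0,1.5],[0,0,0,0.8,0,0,1.5],[0,0,0,0.8,0,0,1.5],[0,0,0,0,0,0,1.5]]'
```

```text
time_s: 8.25
tcp_pos: [447.8, -56.8, 38.5]
ee_rot: [3.141, -0.001, -0.029]
wrist_force: [0.2, 0.0, -0.6]
gripper_width: 23.8
grasp_force: 35.0
```

```bash
python3 -m handwheel '[[0,0,0,0.3,0,0.05,1.5],[0,0,0,0.2,0,0,1.5],[0,0,0,0.2,0,0,1.5],[0,0,0,0.1,0,0,1.5],[0,0,0,0,0,0,1.5],[0,0,0,0,0,0,1.5],[0,0,0,0,0,0,1.5],[0,0,0,0,0,0,1.5]]'
```

```text
time_s: 9.25
tcp_pos: [454.2, -56.8, 37.0]
ee_rot: [-3.142, 0.001, -0.029]
wrist_force: [-4.0, 0.1, 0.1]
gripper_width: 24.0
grasp_force: 35.0
```

```bash
python3 -m handwheel '[[0,0,0,0.2,0,0,1.5],[0,0,0,0.1,0,0,1.5],[0,0,0,0,0,0,1.5],[0,0,0,0,0,0,1.5],[0,0,0,0,0,0,1.5],[0,0,0,0,0,0,1.5],[0,0,0,0,0,0,1.5],[0,0,0,0,0,0,1.5]]'
```

```text
time_s: 10.25
tcp_pos: [455.3, -56.7, 36.5]
ee_rot: [-3.141, 0.006, -0.029]
wrist_force: [-11.7, 0.3, 5.0]
gripper_width: 23.8
grasp_force: 35.0
```

```bash
python3 -m handwheel '[[0,0,0,0,0,0,1.5],[0,0,0,0,0,0,1.5],[0,0,0,0,0,0,1.5],[0,0,0,-2,0,0,1.5],[0,0,0,-3,0,0,1.5],[0,0,0,0,0,-4,1.5],[0,0,-1.7,0,0,-4,1.5],[0,0,0,1.1,-5.1,0,1.5]]'
python3 -m handwheel '[[0,0,0,1.1,-5.1,0,1.5],[0,0,0,1.1,-5.1,0,1.5],[0,0,0,1.1,-5.1,0,1.5],[0,0,0,1.1,-5.1,0,1.5],[0,0,0,1.1,-5.1,0,1.5],[0,0,0,1.1,-5.1,0,1.5],[0,0,0,0,0,0,1.5],[0,0,0,0,0,0,1.5]]'
```

```text
time_s: 11.25
tcp_pos: [423.3, -6.3, 122.6]
ee_rot: [3.14, -0.014, -0.006]
wrist_force: [0.5, 0.4, -1.0]
gripper_width: 23.8
grasp_force: 35.0
time_s: 12.25
tcp_pos: [484.8, 301.8, 117.2]
ee_rot: [-3.141, -0.001, 0.001]
wrist_force: [0.1, -0.2, -1.2]
gripper_width: 23.8
grasp_force: 35.0
```

```bash
python3 -m handwheel '[[0,0,0,1,0,3.5,1.5],[0,0,0,0,0,3.5,1.5],[0,0,0,0,0,2.5,1.5],[0,0,0,0,0,1,1.5],[0,0,0,0,0,0.4,1.5],[0,0,0,0,0,0.2,1.5],[0,0,0,0,0,0,1.5],[0,0,0,0,0,0,1.5]]'
```

```text
time_s: 13.25
tcp_pos: [494.9, 301.9, 7.0]
ee_rot: [-3.141, -0.001, 0.0]
wrist_force: [0.2, -0.9, -0.8]
gripper_width: 23.7
grasp_force: 35.0
```

```bash
python3 -m handwheel '[[0,0,0,0,0,0.15,1.5],[0,0,0,0,0,0.05,1.5],[0,0,0,0,0,0,1.5],[0,0,0,0,0,0,4],[0,0,0,0,0,0,6],[0,0,0,0,0,0,6],[0,0,0,0,0,0,6],[0,0,0,0,0,0,6]]'
python3 -m handwheel '[[0,0,0,0,0,-1,6],[0,0,0,0,0,-4,6],[0,0,0,0,0,-5,6],[0,0,0,0,0,-6,6],[0,0,0,0,0,-5,6],[0,0,0,-1,0,0,0],[0,0,0,0,0,0,0],[0,0,0,0,0,0,0]]'
python3 - <<'E'
from h import *
i=r.get_image('wrist'); cv2.imwrite('pics/w4.png',cv2.resize(i,(400,300)))
E
```

```text
time_s: 14.25
tcp_pos: [494.3, 301.5, 4.1]
ee_rot: [3.142, 0.0, 0.0]
wrist_force: [0.1, 0.5, -0.8]
gripper_width: 59.5
grasp_force: 0.0
time_s: 15.25
tcp_pos: [483.4, 301.0, 212.2]
ee_rot: [3.14, 0.003, 0.0]
wrist_force: [-0.7, -0.5, 0.3]
gripper_width: 35.2
grasp_force: 0.0
```

View pics/w4.png

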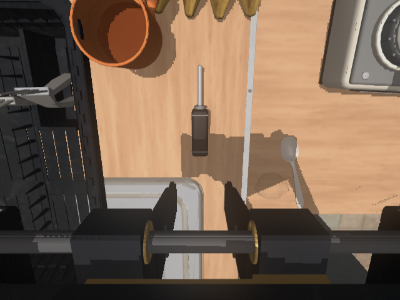

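The picture shows the pin lying flat and free, tip at about (200,68) and handle (200,130). Before tapping I check clearance to the knife block.

Run:
```python
from h import *
sc,si=r.camera_model('scene'),r.camera_model('side')
for p in ((212,240),(267,242)): print(onz(sc,*p,0).round())
print('lowest left handle',tri([sc,si],[(198,195),(352,190)]).round(), 'row right',tri([sc,si],[(257,202),(352,190)]).round())
for p in ((198,195),(203,161),(199,131)): print([onz(sc,*p,z).round() for z in (100,150,200,250)])
for p in ((352,190),(370,175),(400,155)): print([onz(si,*p,z).round() for z in (100,150,200,250)])
```

```text
[799. 227.   0.]
[739. 125.   0.]
lowest left handle [699. 236. 172.] row right [672. 159. 184.]
[array([837., 228., 100.]), array([781., 240., 150.]), array([725., 252., 200.]), array([669., 263., 250.])]
[array([935., 182., 100.]), array([874., 196., 150.]), array([812., 211., 200.]), array([750., 225., 250.])]
[array([1042.,  152.,  100.]), array([974., 169., 150.]), array([906., 185., 200.]), array([837., 201., 250.])]
[array([673., 295., 100.]), array([671., 212., 150.]), array([669., 128., 200.]), array([667.,  45., 250.])]
[array([728., 383., 100.]), array([723., 295., 150.]), array([718., 207., 200.]), array([713., 119., 250.])]
[array([827., 513., 100.]), array([817., 418., 150.]), array([806., 323., 200.]), array([796., 228., 250.])]
```

```bash
python3 -m handwheel '[[0,0,0,0.4,5.7,0,0],[0,0,0,0.4,5.7,0,0],[0,0,0,0.4,5.7,0,0],[0,0,0,0.4,5.6,0,0],[0,0,0,3.5,0,3,0],[0,0,0,3.5,0,2.5,0],[0,0,0,3.4,0,2.5,0],[0,0,0,0,0,0,0]]'
```

```text
time_s: 16.3
tcp_pos: [603.2, 74.1, 129.1]
ee_rot: [3.141, 0.008, -0.0]
wrist_force: [0.1, -0.9, 0.2]
gripper_width: 0.2
grasp_force: 0.0
```

```bash
python3 -m handwheel '[[0,0,0,0,0,0.8,0],[0,0,0,0,0,0.4,0],[0,0,0,0,0,0.1,0],[0,0,0,0,0,0.1,0],[0,0,0,0,0,0.1,0],[0,0,0,0,0,0,0],[0,0,0,0,0,0,0],[0,0,0,0,0,0,0]]'
```

```text
time_s: 17.3
tcp_pos: [604.5, 74.6, 119.2]
ee_rot: [-3.142, -0.0, 0.0]
wrist_force: [-0.8, -0.2, -0.2]
gripper_width: 0.2
grasp_force: 0.0
```

```bash
python3 -m handwheel '[[0,0,0,0,0,0.2,0],[0,0,0,0,0,0.1,0],[0,0,0,0,0,0.1,0],[0,0,0,0,0,0.1,0],[0,0,0,0,0,0.1,0],[0,0,0,0,0,0,0],[0,0,0,0,0,0,0],[0,0,0,0,0,0,0]]'
```

```text
time_s: 18.3
tcp_pos: [604.5, 74.6, 113.6]
ee_rot: [-3.142, -0.0, 0.0]
wrist_force: [-3.7, 0.2, 4.9]
gripper_width: 0.4
grasp_force: 2.5
```

```bash
python3 -m handwheel '[[0,0,0,0,0,0.1,0],[0,0,0,0,0,0,0],[0,0,0,0,0,0,0],[0,0,0,0,0,0.05,0],[0,0,0,0,0,0,0],[0,0,0,0,0,0,0],[0,0,0,0,0,0,0],[0,0,0,0,0,0,0]]'
```

```text
time_s: 19.3
tcp_pos: [604.6, 74.6, 113.1]
ee_rot: [3.142, -0.0, 0.0]
wrist_force: [-4.6, -1.1, 9.3]
gripper_width: 0.5
grasp_force: 4.8
```

```bash
python3 -m handwheel '[[0,0,0,0,0,-2,0],[0,0,0,-0.1,4.5,0,0],[0,0,0,-0.17,4.5,0,0],[0,0,0,0,0,0,0],[0,0,0,0,0,1.0,0],[0,0,0,0,0,0.5,0],[0,0,0,0,0,0,0],[0,0,0,0,0,0,0]]'
python3 -m handwheel '[[0,0,0,0,0,0.1,0],[0,0,0,0,0,0.1,0],[0,0,0,0,0,0.1,0],[0,0,0,0,0,0.1,0],[0,0,0,0,0,0.05,0],[0,0,0,0,0,0,0],[0,0,0,0,0,0,0],[0,0,0,0,0,0,0]]'
```

```text
time_s: 20.3
tcp_pos: [601.8, -14.8, 116.6]
ee_rot: [-3.142, 0.0, 0.001]
wrist_force: [-0.1, -0.0, -0.2]
gripper_width: 0.2
grasp_force: 0.0
time_s: 21.3
tcp_pos: [601.9, -15.4, 112.3]
ee_rot: [-3.142, -0.0, 0.0]
wrist_force: [-1.7, 0.3, 2.6]
gripper_width: 0.4
grasp_force: 1.7
```

```bash
python3 -m handwheel '[[0,0,0,0,0,0.1,0],[0,0,0,0,0,0.05,0],[0,0,0,0,0,0,0],[0,0,0,0,0,0,0],[0,0,0,0,0,0.05,0],[0,0,0,0,0,0,0],[0,0,0,0,0,0,0],[0,0,0,0,0,0,0]]'
```

```text
time_s: 22.3
tcp_pos: [601.9, -15.4, 110.2]
ee_rot: [3.142, -0.0, 0.0]
wrist_force: [-0.1, 0.2, 3.0]
gripper_width: 0.2
grasp_force: 1.5
```

```bash
python3 -m handwheel '[[0,0,0,0,0,0.1,0],[0,0,0,0,0,0.1,0],[0,0,0,0,0,0.1,0],[0,0,0,0,0,0.1,0],[0,0,0,0,0,0,0],[0,0,0,0,0,0,0],[0,0,0,0,0,0,0],[0,0,0,0,0,0,0]]'
```

```text
time_s: 23.3
tcp_pos: [601.9, -15.4, 107.4]
ee_rot: [3.142, -0.0, 0.0]
wrist_force: [-3.1, 0.5, 8.8]
gripper_width: 0.7
grasp_force: 4.4
```

```bash
python3 -m handwheel '[[0,0,0,0,0,-2.5,0],[0,0,0,-0.1,4.5,0,0],[0,0,0,-0.17,4.5,0,0],[0,0,0,0,0,0,0],[0,0,0,0,0,1.0,0],[0,0,0,0,0,0.5,0],[0,0,0,0,0,0,0],[0,0,0,0,0,0,0]]'
python3 -m handwheel '[[0,0,0,0,0,0.1,0],[0,0,0,0,0,0.1,0],[0,0,0,0,0,0.1,0],[0,0,0,0,0,0.1,0],[0,0,0,0,0,0.05,0],[0,0,0,0,0,0,0],[0,0,0,0,0,0,0],[0,0,0,0,0,0,0]]'
```

```text
time_s: 24.3
tcp_pos: [599.2, -104.8, 116.1]
ee_rot: [-3.142, 0.0, 0.001]
wrist_force: [-0.8, 0.5, -0.7]
gripper_width: 0.5
grasp_force: 0.0
time_s: 25.3
tcp_pos: [599.3, -105.4, 113.4]
ee_rot: [-3.142, -0.0, 0.0]
wrist_force: [-3.0, 0.5, 7.3]
gripper_width: 0.5
grasp_force: 3.9
```

The right cap is firm at 7.3 N, and only the middle one went down (113 → 107). Next I position over the middle tab.

```bash
python3 -m handwheel '[[0,0,0,0,0,-3,0],[0,0,0,0,0,-3,4],[0,0,0,-1.85,-4.7,0,4],[0,0,0,-1.85,-4.7,0,4],[0,0,1.7,0,0,0,4],[0,0,0,0,0,2,4],[0,0,0,0,0,0,4],[0,0,0,0,0,0,4]]' 5
python3 - <<'E'
from h import *
m=r.camera_model('wrist');s=r.read_state(); i=r.get_image('wrist')
import pickle; pickle.dump((m,i),open('w5.pkl','wb'))
print(s['tcp_pos'])
for p in [(608,-13,-.03)]:
  for q in [(-56,0,109),(-56,8,109),(-56,-8,109),(-47,0,109),(0,0,108),(-56,-90,115),(-56,90,115)]: print(q,proj(m,filt(*p,np.array(q,float))).round(1))
cv2.imwrite('pics/w5.png',cv2.resize(i,(800,600)))
E
```

```text
time_s: 26.3
tcp_pos: [562.0, -12.3, 150.8]
ee_rot: [-3.142, 0.001, -0.03]
wrist_force: [-0.2, 0.6, 0.2]
gripper_width: 39.9
grasp_force: 0.0
[562.00619433 -12.27724881 150.78296986]
(-56, 0, 109) [320.3 296.1]
(-56, 8, 109) [306.3 296.1]
(-56, -8, 109) [334.3 296.1]
(-47, 0, 109) [320.3 281.4]
(0, 0, 108) [320.2 198.4]
(-56, -90, 115) [482.  300.3]
(-56, 90, 115) [158.8 300.5]
```

View pics/w5.png

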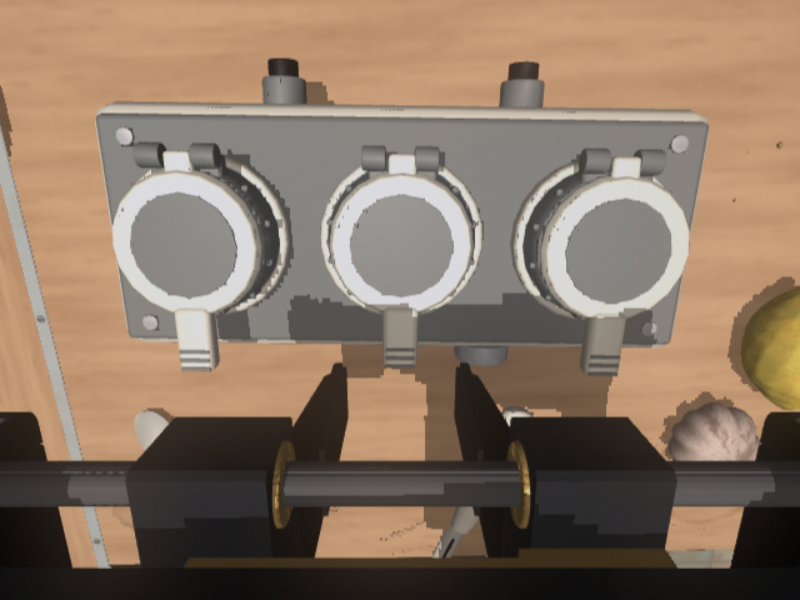

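The view shows the middle tab's end at (320,294) and the cap centre at (321,194) in full pixels, centred between the open fingers. Descending to pinch it.

```bash
python3 -m handwheel '[[0,0,0,0,0,2,4],[0,0,0,0,0,2,4],[0,0,0,0,0,1,4],[0,0,0,0,0,0.5,4],[0,0,0,0,0,0,4],[0,0,0,0,0,0,2.5],[0,0,0,0,0,0,1],[0,0,0,0,0,0,1]]' 5
python3 -m handwheel '[[0,0,0,0,0,0,1],[0,0,0,0,0,0,1],[0,0,0,0,0,0,1],[0,0,0,0,0,0,1],[0,0,0,0,0,0,1],[0,0,0,0,0,0,1],[0,0,0,0,0,0,1],[0,0,0,0,0,0,1]]' 5
```

```text
time_s: 27.35
tcp_pos: [562.4, -11.6, 97.1]
ee_rot: [3.141, -0.001, -0.029]
wrist_force: [-0.3, -1.8, -0.4]
gripper_width: 16.4
grasp_force: 5.0
time_s: 28.35
tcp_pos: [562.3, -11.6, 96.8]
ee_rot: [3.141, -0.001, -0.029]
wrist_force: [0.9, -2.0, 1.4]
gripper_width: 16.3
grasp_force: 5.0
```

```bash
python3 -m handwheel '[[0,0,0,0.09,0,-0.72,1],[0,0,0,0.09,0,-0.72,1],[0,0,0,0.21,0,-0.69,1],[0,0,0,0.21,0,-0.69,1],[0,0,0,0,0,0,1],[0,0,0,0,0,0,1],[0,0,0,0,0,0,1],[0,0,0,0,0,0,1]]'
```

```text
time_s: 29.35
tcp_pos: [567.8, -11.7, 124.7]
ee_rot: [3.141, 0.001, -0.029]
wrist_force: [-2.4, -3.7, 1.2]
gripper_width: 16.4
grasp_force: 5.0
```

```bash
python3 -m handwheel '[[0,0,0,0.28,0.05,-0.64,1],[0,0,0,0.33,0,-0.64,1],[0,0,0,0.43,0,-0.57,1],[0,0,0,0.43,0,-0.57,1],[0,0,0,0.53,0,-0.48,1],[0,0,0,0.53,0,-0.48,1],[0,0,0,0,0,0,1],[0,0,0,0,0,0,1]]'
```

```text
time_s: 30.35
tcp_pos: [593.7, -12.9, 158.9]
ee_rot: [3.141, -0.001, -0.029]
wrist_force: [-0.4, -1.8, 0.4]
gripper_width: 16.2
grasp_force: 5.0
```

```bash
python3 -m handwheel '[[0,0,0,0.6,0,-0.38,1],[0,0,0,0.61,0,-0.38,1],[0,0,0,0.66,0,-0.26,1],[0,0,0,0.66,0,-0.26,1],[0,0,0,0.7,0,-0.14,1],[0,0,0,0.7,0,-0.13,1],[0,0,0,0,0,0,1],[0,0,0,0,0,0,1]]'
python3 - <<'E'
from h import *
a=r.get_image('scene'); b=r.get_image('side')
a=cv2.resize(a[150:320,260:440],None,fx=2.5,fy=2.5,interpolation=cv2.INTER_CUBIC); b=cv2.resize(b[150:320,270:400],None,fx=2.5,fy=2.5,interpolation=cv2.INTER_CUBIC)
cv2.imwrite('pics/end.png',np.hstack([a,b]))
E
```

```text
time_s: 31.35
tcp_pos: [633.1, -14.2, 174.6]
ee_rot: [3.141, -0.001, -0.029]
wrist_force: [-0.1, -3.3, 2.5]
gripper_width: 16.1
grasp_force: 5.0
```

View pics/end.png

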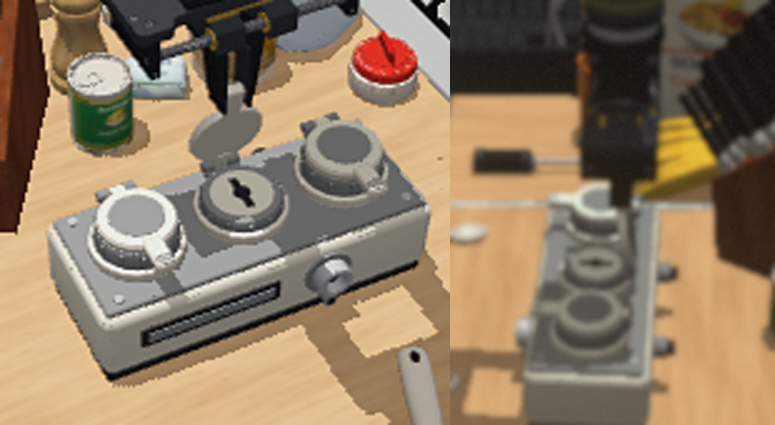

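The picture shows the middle cap upright in the fingers, the other two caps shut, and the pin flat on the left. The tool still presses down slightly (2.5 N), so the cartridge isn't being pulled up.

```bash
python3 -c "
from station import r
print(r.finish_job())"
```

```text
the job is handed in; nothing more can be done
None
```

The job is handed in: I let the pressure off and laid the pin back down flat; only the middle cartridge dropped under the taps, and I'm holding its cap about upright with the other two shut.

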